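Prop a tablet up on the repair stand

TASK

Stand the aluminium prop plate upright, fully home, in the middle one of the stand's three slots. Then take the tablet out of the rack, set it down gently on the stand with its long lower edge against the toe rail and lean it back against the prop plate, screen towards the rail, centred and square to the stand. Leave the phone, the circuit board, the bottle and the screwdriver where they are.

Things in the scene. Friction and masses are not known exactly. Their poses are not given: they have to be found in the camera images.
- rack: Fixed black block 160 x 230 x 30 mm (x, y, z) with three slots along its y at x = -60, 0, +60 mm, each 12 x 204 mm, 22 deep (floor 8 mm above the bench). Tablet, phone and circuit board stand on their long edges in the slots, one in each, in any order. Origin: centre of its underside; z up.
- stand: Fixed grey block 120 x 230 x 30 mm (x, y, z). On top, along y, a dark steel toe rail 8 thick, 12 high, 180 long, inner face at x = +45 mm. Behind it three slots along y at x = +22, -2, -26 mm, each 12 x 92 mm, 24 deep (floor 6 mm above the bench). Origin: centre of underside; x points to the rail side, z up. At yaw 0 the rail is on the side away from the robot.
- stand_slot (a point): Centre of the floor of the stand's middle slot; axes as the stand's.
- stand_rail (a point): Middle of the foot of the toe rail's inner face, on the stand's top surface (30 mm above the bench); axes as the stand's.
- parking: Fixed black block, 40 x 110 x 44 mm (x, y, z), with one slot along its y, 12 x 92 mm, 24 mm deep (slot floor 20 mm above the bench), in which the prop plate stands at the start. Origin: centre of its underside; z up.
- prop: The prop plate: plain aluminium plate, 10 mm thick (its x), 90 mm wide (its y), 100 mm tall (its z), about 0.22 kg. Same either way round. Origin: centre of its underside.
- prop_top (a point): Centre of the prop plate's top edge, 100 mm above its origin.
- tablet: The tablet: aluminium slab, the largest in the rack, 10 mm thick (its x), 200 mm wide (its y), 135 mm tall (its z), about 0.34 kg. Its x axis points out of its black screen; the other face is the bare aluminium back. Origin: centre of its underside, the middle of its lower long edge.
- tablet_top (a point): Middle of the tablet's upper long edge, 135 mm above its origin.
- phone: Bystander: white phone with a dark screen standing in the rack, 10 x 150 x 74 mm (x, y, z). Origin: centre of its underside.
- board: Bystander: green circuit board with chips standing in the rack, 10 x 165 x 105 mm (x, y, z). Origin: centre of its underside.
- bottle: Bystander: clear closed bottle standing on the bench, 60 mm in diameter, 170 mm tall. Origin: centre of its underside.
- screwdriver: Bystander: screwdriver 180 mm long lying on the bench along its x.
Mind the look-alikes: they are no part of the job. Leave any red or yellow look-alike of the prop alone.

How it is judged:
On the way:
1. the prop plate stands upright, fully home, in the stand's middle slot and is let go (horizontal distance between prop and stand_slot below 0.005 m and z of prop in the frame of stand_slot below 0.004 m and angle between prop's own z axis and vertical below 0.15 rad and contact force between the fingers and prop below 0.5 N), for 0.2 s.
At the end, for the whole second after the job is handed in: Prop plate in the middle slot (5 mm of its centre, 4 mm of its floor, 0.15 rad of upright). Tablet on the stand leaning on the prop 0.28-0.58 rad from vertical, screen to the rail, lower edge within 14 mm of the rail (mid-thickness), 25 mm of centred, 0.10 rad of square. Released, at rest (all of step 1 and angle between tablet's own z axis and vertical between 0.28 and 0.58 rad and angle between tablet's own x axis and vertical below 1.31 rad and angle between the y axis of tablet and the y axis of stand, either way round below 0.1 rad and x of tablet in the frame of stand_rail between -0.014 and 0 m and y of tablet in the frame of stand_rail between -0.025 and 0.025 m and z of tablet in the frame of stand_rail below 0.008 m and contact force between tablet and prop above 0.15 N and contact force between tablet and stand above 0.5 N and linear speed of each of tablet, prop below 0.02 m/s and angular speed of tablet below 0.1 rad/s); the robot touches nothing.
It fails at once if the tablet is dropped: let go with its lower edge more than 20 mm above the stand's top (contact force between the fingers and tablet below 0.1 N and z of tablet in the frame of stand_rail above 0.02 m).
It fails at once if the tablet is knocked or pressed with more than 80 N against the stand or the prop plate (contact force between tablet and stand above 80 N or contact force between tablet and prop above 80 N).
It fails at once if the phone or the circuit board is moved by more than 20 mm (distance of any of phone, board from where it was at the start of the episode above 0.02 m).
It fails at once if the bottle is tipped or moved by more than 20 mm (distance of bottle from where it was at the start of the episode above 0.02 m or angle between bottle's own z axis and vertical above 0.3 rad).
It fails at once if the screwdriver is moved by more than 20 mm (distance of screwdriver from where it was at the start of the episode above 0.02 m).
It also fails if it takes over 67 s, if anything falls off the work surface, if the arm or the gripper's body presses on something with over 40 N, if the wrist force passes 120 N, or if a joint passes its speed limit or range.

ROBOT

A 6-joint arm with a two-finger parallel gripper is mounted at the origin on the work surface. World frame = base frame: x ahead of the robot, y to its left, z up, the work surface at z = 0. Lengths are in m, angles in rad, forces in N, time in s.
With the tool pointing down it reaches from about 0.4 to 0.825 m from the base axis. Payload 7 kg.
Tool frame: the origin (TCP) lies on the front face of the gripper's body, between the roots of the fingers; the fingertips stand 66 mm ahead of it and the grasp point (between the pads) lies 47 mm ahead of it; z points along the fingers, y is the line along which they close (so a half turn about z gives the same grasp; the last joint's range is limited). The gripper opens to 88 mm and grips with 3 to 60 N. Pads are 19 mm wide; open, the fingers measure 130 mm over their backs; the gripper's body (78 mm by 193 mm) begins 47 mm behind the grasp point.
Start: joints at [-0.862, 0.359, 0.012, 0, -1.224, -0.288], TCP at [0.276, -0.616, 0.292] pointing down, gripper open.
Joint ranges: [-3.07, 3.07], [-1.43, 2.12], [-1.02, 1.25], [-3.03, 1.67], [-3.05, -0], [-3.03, 3.03]. Speed limits (rad/s): [2.39, 2.39, 3.01, 3.14, 3.14, 3.14].

INTERFACE

Orientations are given as [roll, pitch, yaw] about the fixed x, y, z axes, in that order (R = Rz(yaw) Ry(pitch) Rx(roll)).
In Python, from station import arm gives the robot as it stands. The module is installed in compiled form; this text tells all that it offers.
- The arm moves only by the tool move_arm, never from a script. Its argument "increments" is a list of rows, each an object of numbers: "jaw": the gripper command: -1 is shut, 1 is fully open, values between are in proportion; "dx", "dy", "dz": the shift along the tool's x, y, z in m; "twist": the turn about the tool's z in rad. A call has 1 to 12 rows; each row shifts and turns the commanded pose from where the row before left it, along the tool's axes as they then stand; what a row does not reach is not made up. A row lasts 1/12 s, in which the tool goes at most 41.7 mm and 7.16 degrees, less where a joint would pass 70% of its speed; a pose out of reach is approached as far as the arm can. A call is refused whole if a number of a shift passes 0.0417 or a number of a turn 0.125, either way. A call with a gripper value outside its range is refused whole. The fingers move at their own pace and stop on an object; "force" is the grip in N (left out, the last holds). Time passes only in rows, so rows that do not move let the fingers close. It gives the time, the measured TCP pose, the force, the opening and the grip force at its end, in the units of the state.
- arm.get_state(): the state, without advancing time (a new reading comes with each control period).
- arm.grab_frame(name): name is "side" or "top" or "wrist"; returns the picture (480x640x3 uint8, blue, green, red); there is no depth.
- arm.camera_info(name): a dict with "K" (3x3 intrinsics, pixels), "extrinsics" (4x4, takes a point from camera to world coordinates). Camera axes: x right, y down, z forward; pixel columns grow to the right and rows downward; lengths in m; the calibration is good to about 2 mm. A picture is of the moment at which its call begins: read the wrist's pose just before it. camera_info takes no time and is no camera call; for the wrist camera it gives the pose at the moment of the call.
- arm.job_done(): hands the job in; it is judged then, once.
Trained networks look in the newest picture that a camera, given by its name, has taken for a name from the list of things; names that differ only in an ending like _2 or _b are one class to them, and where a whole thing is asked for, a point or a joint stands for the part that bears it (a point fixed in the world has none). Each returns a list of dicts, best first, with "score" (0 to 1); they miss things now and then, are a little off and sometimes report something else, mostly with a low value. They report only what shows in the picture. A call takes as long as a camera call. They do not tell look-alikes from the thing itself.
- arm.find_in(camera, name): "position" ([x, y, z] in m, in world coordinates, good to about 4 mm: the middle of the surface that is visible of it).
- arm.silhouettes(camera, name): "pixels" (480x640 bool, what is visible of it).
- arm.pinpoint(camera, name): "position" ([x, y, z] in m, in world coordinates, good to about 4 mm: a listed point, or the origin of a listed thing).
The state is a dict: "t": time; "q": joint angles; "qd": joint speeds; "joint_efforts": joint torques, N m; "eef_pos": TCP position; "ee_rot": TCP orientation; "force": force on the tool from outside, world axes, zero at the start; "moment": the same for the moment, N m; "width": finger opening in m; "gripper_force": force on a finger pad.
Only numpy, scipy, OpenCV 4.12 (cv2) and the standard library are available. Lean on these libraries where they do the work, as an engineer would, in place of code of your own. Each camera call takes 0.05 s, during which the arm holds its last target. There are 200 camera calls.

## Working session

There is one attempt and no reset: what is moved stays moved. The work goes in short steps, Python scripts to look and compute and a tool call to move; the robot and the scene stay as the last step left them, time stands still between calls to the robot, and variables do not carry over. Pictures are saved under pics/ and viewed, at most 13 in all, crops included, and the job is handed in when it is done.

Besides the shell and the picture viewer there is one more tool, called as name(argument=value, ...) on one line, values as JSON. move_arm: Moves the arm, as the interface text tells. Its arguments: {"type":"object","properties":{"increments":{"type":"array"},"force":{"type":"number"}},"required":["increments"]}

```bash
mkdir -p pics
cat > h.py <<'E'
import numpy as np,cv2
from station import arm
def proj(cam,P):
    c=arm.camera_info(cam);K=np.array(c["K"]);T=np.linalg.inv(np.array(c["extrinsics"]))
    p=T[:3,:3]@np.array(P)+T[:3,3];p=K@p;return p[:2]/p[2]
def ray(cam,uv,z):
    c=arm.camera_info(cam);K=np.array(c["K"]);T=np.array(c["extrinsics"])
    d=T[:3,:3]@np.linalg.inv(K)@np.array([uv[0],uv[1],1.]);o=T[:3,3];return o+d*(z-o[2])/d[2]
E
python3 - <<'E'
from h import *
ims=[]
for c in("top","side"):
    cv2.imwrite(f"pics/{c}0.png",arm.grab_frame(c))
    print(c,np.round(np.array(arm.camera_info(c)["extrinsics"]),3).tolist(),np.array(arm.camera_info(c)["K"])[0].round())
    for n in("rack","stand","stand_slot","stand_rail","parking","prop","prop_top","tablet","tablet_top","phone","board","bottle","screwdriver"):
        print(n,[(np.round(d["position"],3).tolist(),round(d["score"],2)) for d in arm.pinpoint(c,n)[:3]])
print(arm.get_state())
E
```

```text
top [[0.007, -0.986, 0.165, 0.44], [-1.0, -0.008, -0.005, -0.006], [0.006, -0.165, -0.986, 1.041], [0.0, 0.0, 0.0, 1.0]] [441.   0. 321.]
rack [([0.548, -0.236, -0.001], 0.96)]
stand [([0.531, 0.263, 0.004], 0.7)]
stand_slot [([0.526, 0.266, 0.006], 0.71)]
stand_rail [([0.488, 0.0, 0.12], 0.75), ([0.573, 0.254, 0.03], 0.64)]
parking [([0.487, 0.002, 0.004], 0.68)]
prop [([0.719, 0.104, 0.001], 0.95), ([0.718, -0.141, 0.003], 0.92), ([0.488, -0.001, 0.02], 0.45)]
prop_top [([0.483, -0.002, 0.116], 0.68)]
tablet [([0.493, -0.227, 0.008], 0.72), ([0.487, -0.002, 0.118], 0.25)]
tablet_top [([0.494, -0.227, 0.147], 0.87)]
phone [([0.611, -0.239, 0.011], 0.88)]
board [([0.552, -0.234, 0.006], 0.8)]
bottle [([0.77, 0.29, 0.001], 0.9)]
screwdriver [([0.745, -0.027, 0.003], 0.62)]
side [[-0.996, -0.027, 0.087, 0.541], [-0.089, 0.518, -0.851, 0.789], [-0.022, -0.855, -0.518, 0.611], [0.0, 0.0, 0.0, 1.0]] [500.   0. 319.]
rack [([0.55, -0.235, -0.004], 0.7)]
stand [([0.525, 0.263, -0.0], 0.64)]
stand_slot [([0.526, 0.267, 0.003], 0.92), ([0.492, -0.234, 0.142], 0.25)]
stand_rail [([0.576, 0.255
[... 547 characters left out ...]
011], 0.64)]
{'t': 1.4, 'q': array([-8.61885937e-01,  3.58617028e-01,  1.19234781e-02,  5.52650689e-06,
       -1.22408148e+00, -2.88129442e-01]), 'qd': array([-6.45731648e-04,  2.03247322e-03, -2.25284441e-03,  1.53470393e-03,
        8.70519198e-05, -6.18855482e-04]), 'joint_efforts': array([-2.45780342e-03, -5.82374346e+01,  2.93290651e+01,  7.00217664e+00,
        1.24069455e-02, -4.52926452e-05]), 'eef_pos': array([ 0.27572286, -0.61611472,  0.29216146]), 'ee_rot': array([-3.14157075e+00,  1.06955859e-06, -2.72080983e+00]), 'force': array([-0.68247387,  0.46636158, -0.23919264]), 'moment': array([ 0.04268657,  0.02303287, -0.02315329]), 'gripper_force': 0.0, 'width': 0.0877433273537017}
```

View pics/top0.png

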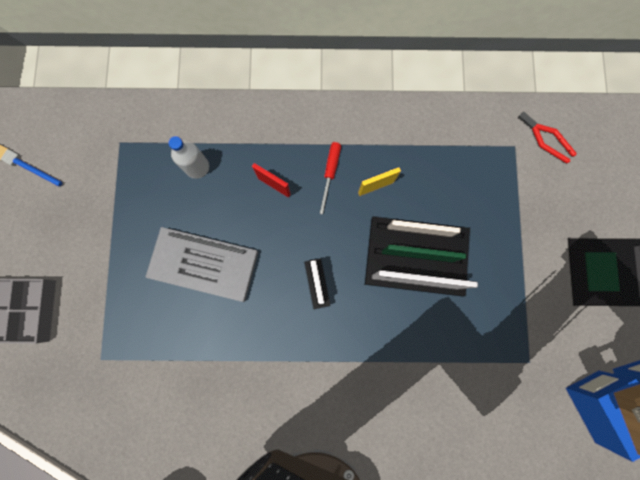

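View pics/side0.png

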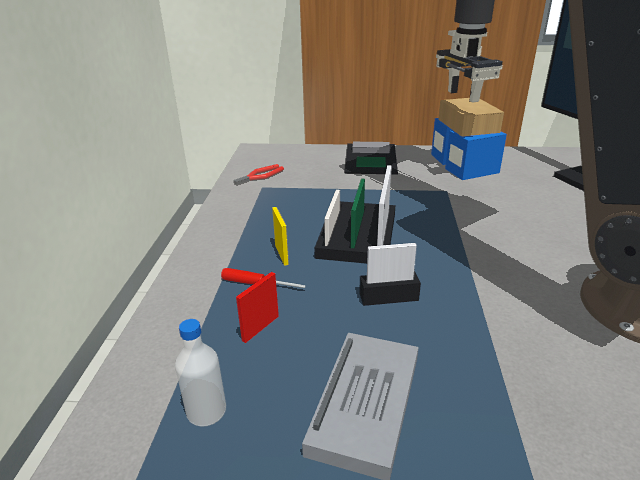

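The top picture shows the stand at about (203,265) with its rail away from the robot. The parked prop is at (317,283), with its slot roughly along world x. The tablet is the rack row nearest the robot, at (425,280), and its bare side seems to face the robot. Red (272,180) and yellow (380,181) are the look-alikes. The side picture agrees. I'll move towards the parking block now.

move_arm(increments=[{"dx":-0.028,"dy":0.03,"dz":-0.003,"jaw":1},{"dx":-0.028,"dy":0.03,"dz":-0.003,"jaw":1},{"dx":-0.028,"dy":0.03,"dz":-0.003,"jaw":1},{"dx":-0.028,"dy":0.03,"dz":-0.003,"jaw":1},{"dx":-0.028,"dy":0.03,"dz":-0.003,"jaw":1},{"dx":-0.028,"dy":0.03,"dz":-0.003,"jaw":1},{"dx":-0.028,"dy":0.03,"dz":-0.003,"jaw":1},{"dx":-0.028,"dy":0.03,"dz":-0.003,"jaw":1},{"dx":-0.028,"dy":0.03,"dz":-0.003,"jaw":1},{"dx":-0.028,"dy":0.03,"dz":-0.003,"jaw":1},{"twist":0.1},{"twist":0.11}])

```text
$.increments[0]: bad value
```

Run:
```python
from h import *
s=arm.get_state();print(s["t"],s["eef_pos"],s["ee_rot"],s["q"])
cv2.imwrite("pics/w1.png",arm.grab_frame("wrist"))
print(np.round(np.array(arm.camera_info("wrist")["extrinsics"]),3).tolist(),np.array(arm.camera_info("wrist")["K"])[0].round())
for n in("parking","prop_top","tablet_top","tablet","rack"):
    print(n,[(np.round(d["position"],4).tolist(),round(d["score"],2)) for d in arm.pinpoint("wrist",n)[:3]])
```

```text
1.4 [ 0.27572286 -0.61611472  0.29216146] [-3.14157075e+00  1.06955859e-06 -2.72080983e+00] [-8.61885937e-01  3.58617028e-01  1.19234781e-02  5.52650689e-06
 -1.22408148e+00 -2.88129442e-01]
[[-0.408, 0.885, 0.223, 0.216], [0.913, 0.395, 0.101, -0.644], [0.002, 0.245, -0.97, 0.385], [0.0, 0.0, 0.0, 1.0]] [406.   0. 323.]
parking []
prop_top []
tablet_top []
tablet []
rack []
```

View pics/w1.png

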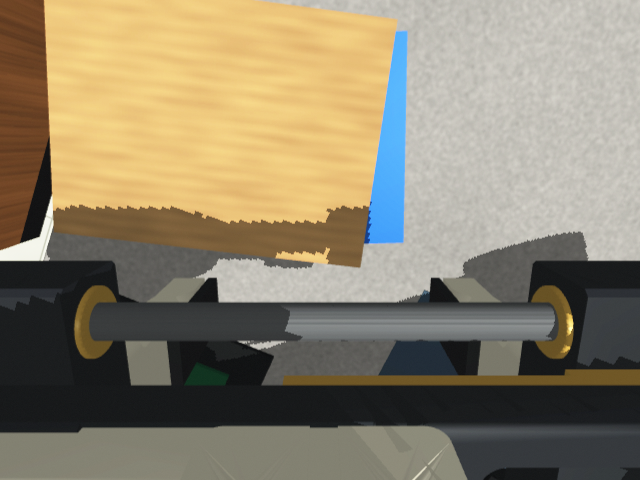

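The wrist view looks past the fingers towards tool +x and shows only clutter (a box at (220,130)). The move was refused, probably because every key is needed.

move_arm(increments=[{"dx":-0.028,"dy":0.03,"dz":-0.003,"twist":0,"jaw":1},{"dx":-0.028,"dy":0.03,"dz":-0.003,"twist":0,"jaw":1},{"dx":-0.028,"dy":0.03,"dz":-0.003,"twist":0,"jaw":1},{"dx":-0.028,"dy":0.03,"dz":-0.003,"twist":0,"jaw":1},{"dx":-0.028,"dy":0.03,"dz":-0.003,"twist":0,"jaw":1},{"dx":-0.028,"dy":0.03,"dz":-0.003,"twist":0,"jaw":1},{"dx":-0.028,"dy":0.03,"dz":-0.003,"twist":0,"jaw":1},{"dx":-0.028,"dy":0.03,"dz":-0.003,"twist":0,"jaw":1},{"dx":-0.028,"dy":0.03,"dz":-0.003,"twist":0,"jaw":1},{"dx":-0.028,"dy":0.03,"dz":-0.003,"twist":0,"jaw":1},{"dx":-0.028,"dy":0.03,"dz":-0.003,"twist":0,"jaw":1},{"dx":-0.028,"dy":0.03,"dz":-0.003,"twist":0,"jaw":1}])

```text
t: 2.7
eef_pos: [0.4354, -0.1483, 0.3289]
ee_rot: [-3.141, 0.001, -2.721]
force: [1.5, 0.1, -0.2]
width: 0.0879
gripper_force: 0.0
```

move_arm(increments=[{"dx":-0.033,"dy":0.016,"dz":0,"twist":0,"jaw":1},{"dx":-0.033,"dy":0.016,"dz":0,"twist":0,"jaw":1},{"dx":-0.033,"dy":0.016,"dz":0,"twist":0,"jaw":1},{"dx":-0.033,"dy":0.016,"dz":0,"twist":0,"jaw":1},{"dx":-0.033,"dy":0.016,"dz":0,"twist":0,"jaw":1},{"dx":-0.033,"dy":0.016,"dz":0,"twist":0,"jaw":1},{"dx":0,"dy":0,"dz":0,"twist":0.1,"jaw":1},{"dx":0,"dy":0,"dz":0,"twist":0.11,"jaw":1},{"dx":0,"dy":0,"dz":0,"twist":0,"jaw":1}])

```text
t: 3.45
eef_pos: [0.5771, 0.0189, 0.3277]
ee_rot: [-3.141, -0.001, -2.935]
force: [0.6, -0.1, -1.1]
width: 0.0876
gripper_force: 0.0
```

```bash
cat >> h.py <<'E'
def look(tag,names,cam="wrist"):
    s=arm.get_state();print("t",round(s["t"],2),"pos",s["eef_pos"].round(4),"yaw",round(s["ee_rot"][2],4),"q",s["q"].round(2),"F",s["force"].round(1))
    im=arm.grab_frame(cam);cv2.imwrite(f"pics/{tag}.png",im)
    for n in names:
        print(n,[(np.round(d["position"],4).tolist(),round(d["score"],2)) for d in arm.pinpoint(cam,n)[:3]])
    return im
def rect(cam,name,z,near=None):
    "oriented box of the best mask, its pixels put on the plane z"
    for d in arm.silhouettes(cam,name)[:3]:
        m=d["pixels"].astype(np.uint8);v,u=np.nonzero(m)
        if len(u)<50: continue
        P=np.array([ray(cam,p,z)[:2] for p in zip(u[::3],v[::3])])
        r=cv2.minAreaRect((P*1000).astype(np.float32));b=cv2.boxPoints(r)
        e=b[1]-b[0];f=b[2]-b[1];l=e if np.hypot(*e)>np.hypot(*f) else f
        print(name,"score",round(d["score"],2),"px",len(u),"u",u.min(),u.max(),"v",v.min(),v.max(),"c",np.round(r[0],1),"size",np.round(r[1],1),"long-axis angle",round(np.arctan2(l[1],l[0])%np.pi,3))
E
python3 - <<'E'
from h import *
look("w2",("parking","prop","prop_top"))
rect("wrist","parking",.044);rect("wrist","prop",.12)
E
```

```text
t 3.45 pos [0.5771 0.0189 0.3277] yaw -2.9348 q [ 0.37  0.18 -0.15 -0.   -1.24 -1.74] F [ 0.6 -0.1 -1.1]
parking [([0.4858, -0.0019, 0.0002], 0.85)]
prop [([0.4863, -0.002, 0.0185], 0.97), ([0.7231, -0.1432, 0.0004], 0.66), ([0.7185, 0.1039, 0.0048], 0.64)]
prop_top [([0.4883, -0.0011, 0.1241], 0.88)]
parking score 0.56 px 4446 u 298 346 v 36 168 c [485.5  -3.6] size [110.7  41.6] long-axis angle 0.21
prop score 0.94 px 1923 u 314 329 v 26 161 c [485.6  -3.5] size [89.5  9.4] long-axis angle 0.207
prop score 0.65 px 1335 u 221 283 v 269 386 c [673.7 -16.4] size [ 19.6 114.9] long-axis angle 2.903
prop score 0.61 px 1663 u 345 405 v 342 375 c [676.9  82.4] size [30.3 50.1] long-axis angle 1.781
```

View pics/w2.png

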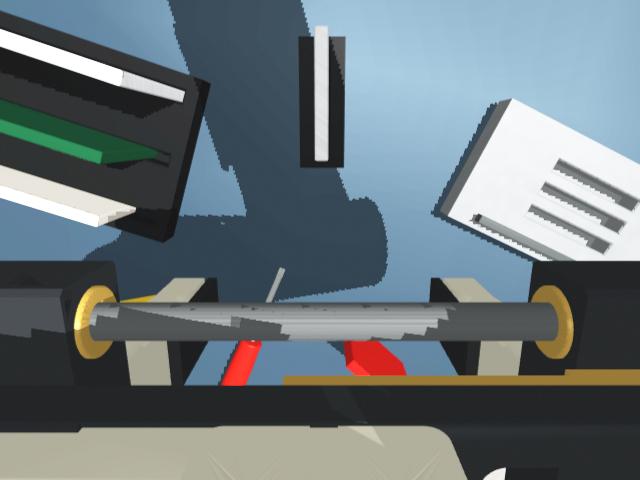

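The parked plate stands in line with the tool at (321,95), end on. Its mask gives 89.5 x 9.4 mm at z=0.12, so its height is confirmed. The rack is on the left with bare faces visible, and the stand slots are on the right. Next I descend on the plate.

move_arm(increments=[{"dx":0.0312,"dy":-0.001,"dz":0,"twist":0,"jaw":1},{"dx":0.0312,"dy":-0.001,"dz":0,"twist":0,"jaw":1},{"dx":0.0311,"dy":-0.0008,"dz":0,"twist":0,"jaw":1},{"dx":0,"dy":0,"dz":0.036,"twist":0,"jaw":1},{"dx":0,"dy":0,"dz":0.036,"twist":0,"jaw":1},{"dx":0,"dy":0,"dz":0.036,"twist":0,"jaw":0.3},{"dx":0,"dy":0,"dz":0.036,"twist":0,"jaw":0.3},{"dx":0,"dy":0,"dz":0.035,"twist":0,"jaw":0.3},{"dx":0,"dy":0,"dz":0,"twist":0,"jaw":-1},{"dx":0,"dy":0,"dz":0,"twist":0,"jaw":-1},{"dx":0,"dy":0,"dz":0,"twist":0,"jaw":-1},{"dx":0,"dy":0,"dz":0,"twist":0,"jaw":-1}], force=25)

```text
t: 4.75
eef_pos: [0.4875, -0.0037, 0.1515]
ee_rot: [3.141, 0.004, -2.93]
force: [-0.2, -0.2, 0.7]
width: 0.0468
gripper_force: 0.0
```

move_arm(increments=[{"dx":0,"dy":0,"dz":0,"twist":0,"jaw":-1},{"dx":0,"dy":0,"dz":0,"twist":0,"jaw":-1},{"dx":0,"dy":0,"dz":0,"twist":0,"jaw":-1},{"dx":0,"dy":0,"dz":0,"twist":0,"jaw":-1},{"dx":0,"dy":0,"dz":0,"twist":0,"jaw":-1},{"dx":0,"dy":0,"dz":0,"twist":0,"jaw":-1}])

```text
t: 5.25
eef_pos: [0.4861, -0.0036, 0.1494]
ee_rot: [3.141, 0.001, -2.931]
force: [-3.2, 6.3, 3.9]
width: 0.0101
gripper_force: 24.9
```

move_arm(increments=[{"dx":0,"dy":0,"dz":-0.0375,"twist":0,"jaw":-1},{"dx":0,"dy":0,"dz":-0.0375,"twist":0,"jaw":-1},{"dx":0,"dy":0,"dz":-0.0375,"twist":0,"jaw":-1},{"dx":0,"dy":0,"dz":-0.0375,"twist":0,"jaw":-1},{"dx":-0.0139,"dy":0.0346,"dz":0,"twist":0,"jaw":-1},{"dx":-0.0139,"dy":0.0346,"dz":0,"twist":0,"jaw":-1},{"dx":-0.0139,"dy":0.0346,"dz":0,"twist":0,"jaw":-1},{"dx":-0.0139,"dy":0.0346,"dz":0,"twist":0,"jaw":-1},{"dx":-0.0139,"dy":0.0346,"dz":0,"twist":0,"jaw":-1},{"dx":-0.0139,"dy":0.0346,"dz":0,"twist":0,"jaw":-1},{"dx":-0.0139,"dy":0.0346,"dz":0,"twist":0,"jaw":-1},{"dx":-0.0139,"dy":0.0346,"dz":0,"twist":0,"jaw":-1}])

```text
t: 6.25
eef_pos: [0.5364, 0.2916, 0.2984]
ee_rot: [-3.141, -0.001, -2.931]
force: [0.5, -0.3, -2.1]
width: 0.0098
gripper_force: 25.0
```

move_arm(increments=[{"dx":-0.0139,"dy":0.0346,"dz":0,"twist":0,"jaw":-1},{"dx":-0.0139,"dy":0.0346,"dz":0,"twist":0,"jaw":-1},{"dx":0,"dy":0,"dz":0,"twist":-0.1245,"jaw":-1},{"dx":0,"dy":0,"dz":0,"twist":-0.1245,"jaw":-1},{"dx":0,"dy":0,"dz":0,"twist":-0.1245,"jaw":-1},{"dx":0,"dy":0,"dz":0,"twist":-0.1245,"jaw":-1},{"dx":0,"dy":0,"dz":0,"twist":-0.1245,"jaw":-1},{"dx":0,"dy":0,"dz":0,"twist":-0.1245,"jaw":-1},{"dx":0,"dy":0,"dz":0,"twist":-0.1245,"jaw":-1},{"dx":0,"dy":0,"dz":0,"twist":-0.1245,"jaw":-1},{"dx":0,"dy":0,"dz":0,"twist":-0.1245,"jaw":-1},{"dx":0,"dy":0,"dz":0,"twist":0,"jaw":-1}])

```text
t: 7.25
eef_pos: [0.5492, 0.3632, 0.2982]
ee_rot: [3.14, -0.001, -1.805]
force: [-0.2, 0.1, -1.8]
width: 0.0097
gripper_force: 25.0
```

Run:
```python
from h import *
look("w3",("stand","stand_slot","stand_rail","prop","prop_top"))
rect("wrist","stand",.03)
```

```text
t 7.25 pos [0.5492 0.3632 0.2982] yaw -1.8046 q [ 0.88  0.33 -0.02 -0.   -1.23 -1.11] F [-0.2  0.1 -1.8]
stand [([0.5255, 0.265, -0.0018], 0.88)]
stand_slot [([0.5257, 0.2667, 0.0053], 0.84)]
stand_rail [([0.5728, 0.251, 0.0292], 0.83)]
prop [([0.5485, 0.3628, 0.1672], 0.88)]
prop_top [([0.5495, 0.3634, 0.2738], 0.9)]
```

View pics/w3.png

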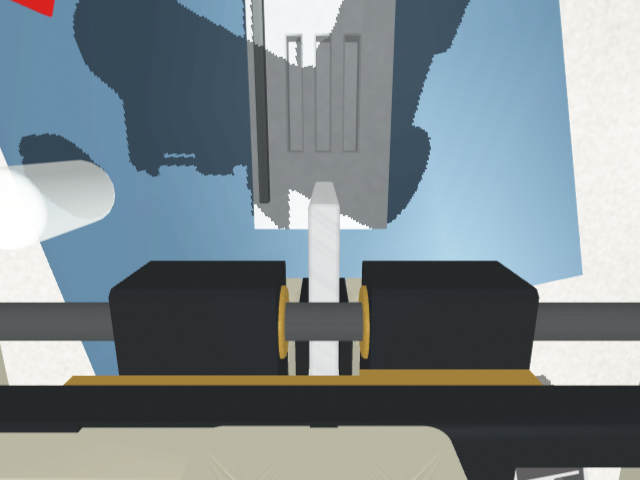

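The stand is at (318,110) in the wrist view. Its middle slot runs from (323,36) to (323,152), the rail is at the left (262,100), and the plate in the fingers lies in line with the slot. I'll take the slot's pose from its edges.

Run:
```python
from h import *
im=cv2.imread("pics/w3.png");g=cv2.cvtColor(im,6).astype(float)
for v in range(75,150,18): print(v,g[v,280:364:2].astype(int).tolist())
def edges(v0,v1,a,b):
    out=[]
    for v in range(v0,v1,2):
        r=g[v-1:v+2].mean(0);d=np.diff(r)
        out.append((v,a[0]+np.argmax(-d[a[0]:a[1]])+.5+.5, b[0]+np.argmax(d[b[0]:b[1]])+.5+.5))
    return np.array(out)
L,R=[],[]
for v,l,r in edges(75,146,(310,322),(324,337)):
    L.append(ray("wrist",(l,v),.03)[:2]);R.append(ray("wrist",(r,v),.03)[:2])
for n,P in(("L",np.array(L)),("R",np.array(R))):
    vx,vy,x,y=cv2.fitLine(P.astype(np.float32),cv2.DIST_HUBER,0,1e-4,1e-4).ravel();print(n,x,y,np.arctan2(vy,vx)%np.pi)
for p in((323,36),(323,152),(323,35),(245,0),(255,228),(387,228),(396,0)):print(p,ray("wrist",p,.03)[:2].round(4))
for v in (30,36,40,146,150,154): print(v, g[v,318:330:3].astype(int))
s=arm.get_state();yaw=s["ee_rot"][2];print(s["eef_pos"],yaw)
```

```text
75 [140, 140, 140, 125, 108, 142, 142, 143, 141, 143, 140, 126, 137, 137, 139, 139, 140, 128, 131, 145, 145, 144, 145, 143, 141, 124, 142, 141, 140, 140, 139, 139, 134, 144, 143, 145, 144, 145, 137, 110, 131, 139]
93 [139, 139, 138, 123, 106, 139, 141, 141, 142, 142, 141, 127, 140, 139, 137, 139, 140, 129, 132, 141, 141, 141, 141, 142, 142, 123, 140, 139, 139, 139, 138, 135, 136, 144, 144, 144, 144, 141, 128, 115, 136, 141]
111 [139, 139, 138, 125, 107, 141, 142, 142, 142, 142, 141, 126, 137, 137, 137, 138, 139, 130, 127, 141, 141, 140, 142, 143, 143, 123, 140, 139, 139, 140, 139, 134, 139, 142, 142, 142, 143, 143, 117, 123, 139, 140]
129 [140, 139, 139, 132, 108, 131, 140, 141, 140, 140, 139, 129, 140, 139, 139, 138, 138, 133, 128, 142, 143, 142, 142, 141, 140, 124, 139, 140, 140, 140, 140, 133, 140, 141, 140, 141, 141, 141, 108, 128, 140, 140]
147 [136, 137, 139, 135, 116, 122, 139, 140, 140, 140, 141, 130, 139, 137, 136, 138, 138, 133, 125, 139, 139, 140, 140, 142, 140, 125, 138, 137, 136, 137, 136, 129, 139, 140, 139, 138, 137, 135, 107, 129, 139, 139]
L 0.53701156 0.27868226 1.3234373
R 0.5213822 0.279205 1.3343223
(323, 36) [0.515  0.2214]
(323, 152) [0.5371 0.311 ]
(323, 35) [0.5148 0.2206]
(245, 0) [0.5691 0.1809]
(255, 228) [0.6135 0.3619]
(387, 228) [0.4967 0.3907]
(396, 0) [0.4521 0.2098]
30 [244 244 245 244]
36 [148 146 146 147]
40 [140 140 107 106]
146 [139 140 140 141]
150 [128 129 129 128]
154 [139 139 140 140]
[0.54950457 0.36334885 0.29904683] -1.8120807893926059
```

move_arm(increments=[{"dx":0.0333,"dy":0,"dz":0,"twist":0,"jaw":-1},{"dx":0.0333,"dy":0,"dz":0,"twist":0,"jaw":-1},{"dx":0.0333,"dy":-0.0004,"dz":0,"twist":0,"jaw":-1},{"dx":0,"dy":0,"dz":0.034,"twist":0,"jaw":-1},{"dx":0,"dy":0,"dz":0.034,"twist":0,"jaw":-1},{"dx":0,"dy":0,"dz":0.034,"twist":0,"jaw":-1},{"dx":0,"dy":0,"dz":0.0335,"twist":0,"jaw":-1},{"dx":0,"dy":0,"dz":0,"twist":0,"jaw":-1},{"dx":0,"dy":0,"dz":0,"twist":0,"jaw":-1},{"dx":0,"dy":0,"dz":0,"twist":0,"jaw":-1}])

```text
t: 8.43
eef_pos: [0.5265, 0.2664, 0.1641]
ee_rot: [3.142, -0.0, -1.811]
force: [0.4, -0.3, -1.7]
width: 0.0095
gripper_force: 25.0
```

Run:
```python
from h import *
im=look("s4",("prop","prop_top","stand_slot"),"side")
cv2.imwrite("pics/s4c.png",cv2.resize(im[320:480,270:450],None,fx=4,fy=3.75,interpolation=cv2.INTER_CUBIC)[:600,:720])
```

```text
t 8.43 pos [0.5265 0.2664 0.1641] yaw -1.811 q [ 0.8   0.33 -0.34  0.   -0.89 -1.04] F [ 0.4 -0.3 -1.7]
prop [([0.7233, -0.1347, -0.0043], 0.96), ([0.7189, 0.1042, -0.0032], 0.95), ([0.5283, 0.2699, 0.031], 0.56)]
prop_top [([0.7222, -0.1417, 0.0987], 0.97), ([0.5268, 0.2642, 0.1355], 0.9), ([0.7226, 0.1083, 0.0995], 0.69)]
stand_slot [([0.5279, 0.2696, 0.0033], 0.61)]
```

View pics/s4c.png

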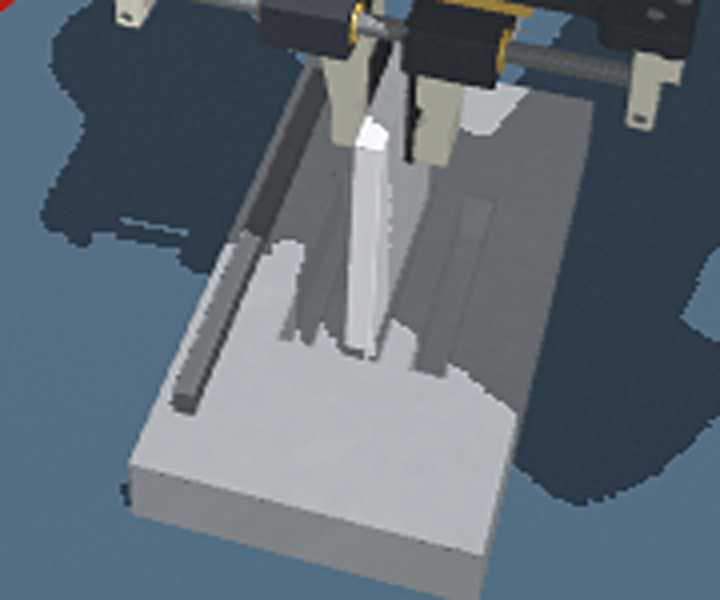

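The plate stands over the middle slot: its lower end at (362,350) in the crop meets the slot end at (372,358). I'll descend in small steps and watch the force.

move_arm(increments=[{"dx":0,"dy":0,"dz":0.004,"twist":0,"jaw":-1},{"dx":0,"dy":0,"dz":0.003,"twist":0,"jaw":-1},{"dx":0,"dy":0,"dz":0.002,"twist":0,"jaw":-1},{"dx":0,"dy":0,"dz":0.001,"twist":0,"jaw":-1}])

```text
t: 8.97
eef_pos: [0.5263, 0.2652, 0.1554]
ee_rot: [-3.141, -0.001, -1.809]
force: [-6.7, -8.6, 20.7]
width: 0.0099
gripper_force: 25.0
```

move_arm(increments=[{"dx":0.001,"dy":0.0005,"dz":0,"twist":0,"jaw":-1},{"dx":0,"dy":0,"dz":0,"twist":0,"jaw":-1}])

```text
t: 9.13
eef_pos: [0.5259, 0.265, 0.1554]
ee_rot: [-3.14, 0.0, -1.81]
force: [-3.1, -3.8, 11.6]
width: 0.0098
gripper_force: 25.0
```

Moving with the lateral force lowers it, so I'll continue the same way and descend.

move_arm(increments=[{"dx":0.001,"dy":0.0005,"dz":0.001,"twist":0,"jaw":-1},{"dx":0,"dy":0,"dz":0.002,"twist":0,"jaw":-1},{"dx":0,"dy":0,"dz":0,"twist":0,"jaw":-1}])

```text
t: 9.38
eef_pos: [0.5254, 0.2632, 0.1531]
ee_rot: [-3.14, -0.001, -1.809]
force: [-3.7, -9.2, 18.9]
width: 0.0098
gripper_force: 25.0
```

move_arm(increments=[{"dx":0.001,"dy":0,"dz":0,"twist":0,"jaw":-1},{"dx":0,"dy":0,"dz":0.002,"twist":0,"jaw":-1},{"dx":0,"dy":0,"dz":0,"twist":0,"jaw":-1}])

```text
t: 9.63
eef_pos: [0.5251, 0.2619, 0.1512]
ee_rot: [-3.14, -0.002, -1.81]
force: [-4.4, -10.4, 19.6]
width: 0.0098
gripper_force: 25.0
```

move_arm(increments=[{"dx":0.002,"dy":0,"dz":0,"twist":0,"jaw":-1},{"dx":0,"dy":0,"dz":0,"twist":0,"jaw":-1}])

```text
t: 9.8
eef_pos: [0.5248, 0.261, 0.1508]
ee_rot: [-3.139, 0.001, -1.81]
force: [-2.5, -5.8, 13.9]
width: 0.01
gripper_force: 25.0
```

move_arm(increments=[{"dx":0.001,"dy":0,"dz":0.001,"twist":0,"jaw":-1},{"dx":0,"dy":0,"dz":0.002,"twist":0,"jaw":-1},{"dx":0,"dy":0,"dz":0,"twist":0,"jaw":-1}])

```text
t: 10.05
eef_pos: [0.5243, 0.259, 0.1479]
ee_rot: [-3.14, -0.002, -1.81]
force: [-3.1, -10.7, 17.9]
width: 0.0096
gripper_force: 25.0
```

Run:
```python
from h import *
im=look("s5",("prop","prop_top","stand_slot"),"side")
cv2.imwrite("pics/s5c.png",cv2.resize(im[320:480,270:450],None,fx=4,fy=3.75,interpolation=cv2.INTER_CUBIC)[:600,:720])
look("w5",("prop","prop_top","stand_slot","stand"))
print(arm.get_state()["moment"])
```

```text
t 10.05 pos [0.5243 0.259  0.1479] yaw -1.8098 q [ 0.79  0.34 -0.37  0.   -0.85 -1.04] F [ -3.1 -10.7  17.9]
prop [([0.5316, 0.2754, 0.0209], 0.94), ([0.7206, -0.1377, 0.0011], 0.68), ([0.7189, 0.1057, 0.0005], 0.59)]
prop_top [([0.7186, 0.1061, 0.1003], 0.93), ([0.5254, 0.2547, 0.1215], 0.82), ([0.7171, -0.1427, 0.0975], 0.81)]
stand_slot [([0.527, 0.2682, 0.0048], 0.69), ([0.6114, -0.2437, 0.0095], 0.34)]
t 10.25 pos [0.5243 0.259  0.1479] yaw -1.8099 q [ 0.79  0.34 -0.37  0.   -0.85 -1.04] F [ -2.7 -11.3  17.6]
prop [([0.5261, 0.2727, 0.0197], 0.91)]
prop_top [([0.5247, 0.2555, 0.1235], 0.61)]
stand_slot [([0.574, 0.2548, 0.0273], 0.72)]
stand [([0.5275, 0.2627, -0.0018], 0.75)]
[-3.49210836  1.19003735  0.01366081]
```

View pics/s5c.png

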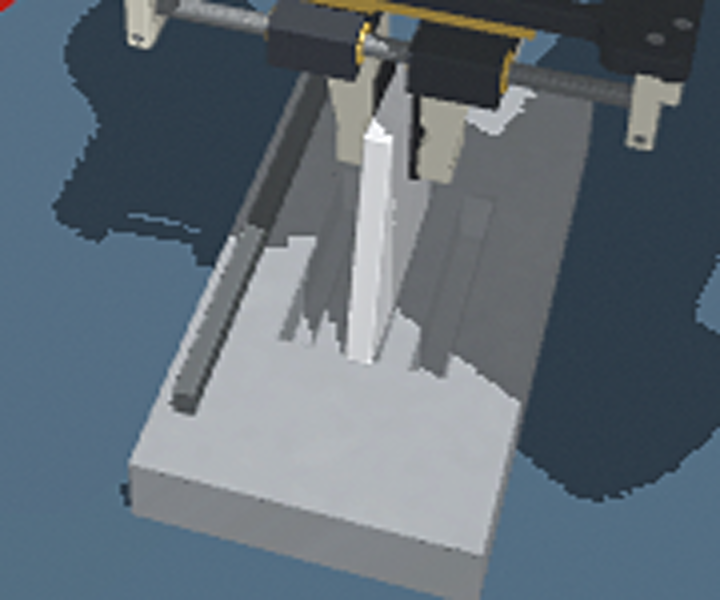

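The plate has pivoted about 0.19 rad in the grip, with its near lower corner caught on the slot's near rim (365,358). I'll lift 10 mm, shift along the slot and lower again. Then I'll lever it upright against the slot.

move_arm(increments=[{"dx":0,"dy":0,"dz":-0.005,"twist":0,"jaw":-1},{"dx":0,"dy":0,"dz":-0.005,"twist":0,"jaw":-1},{"dx":0.003,"dy":0,"dz":0,"twist":0,"jaw":-1},{"dx":0.003,"dy":0,"dz":0,"twist":0,"jaw":-1},{"dx":0.003,"dy":0,"dz":0,"twist":0,"jaw":-1},{"dx":0,"dy":0,"dz":0,"twist":0,"jaw":-1}])

```text
t: 11.0
eef_pos: [0.5223, 0.2523, 0.1559]
ee_rot: [-3.14, 0.002, -1.81]
force: [4.6, 1.1, -2.7]
width: 0.0099
gripper_force: 25.0
```

Run:
```python
from h import *
look("s6",("prop","prop_top"),"side")
look("w6",("prop","prop_top"))
print(arm.get_state()["moment"])
```

```text
t 11.0 pos [0.5223 0.2523 0.1559] yaw -1.81 q [ 0.79  0.33 -0.38  0.   -0.86 -1.03] F [ 4.6  1.1 -2.7]
prop [([0.7197, -0.1368, 0.0027], 0.95), ([0.5272, 0.2681, 0.0244], 0.84), ([0.7208, 0.1019, -0.0009], 0.74)]
prop_top [([0.721, 0.1075, 0.0983], 0.89), ([0.519, 0.2496, 0.1281], 0.8), ([0.7201, -0.1407, 0.0993], 0.62)]
t 11.15 pos [0.5223 0.2524 0.1559] yaw -1.81 q [ 0.79  0.33 -0.38  0.   -0.87 -1.03] F [ 5.5  1.6 -1. ]
prop [([0.5284, 0.2641, 0.0282], 0.57)]
prop_top [([0.522, 0.2445, 0.1319], 0.63)]
[ 0.61447394 -2.10995043  0.12999319]
```

move_arm(increments=[{"dx":0,"dy":-0.0007,"dz":0.003,"twist":0,"jaw":-1},{"dx":0,"dy":0,"dz":0.003,"twist":0,"jaw":-1},{"dx":0,"dy":0,"dz":0.002,"twist":0,"jaw":-1},{"dx":0,"dy":0,"dz":0.002,"twist":0,"jaw":-1},{"dx":0,"dy":0,"dz":0,"twist":0,"jaw":-1}])

```text
t: 11.72
eef_pos: [0.5231, 0.2535, 0.1459]
ee_rot: [-3.14, 0.003, -1.81]
force: [2.6, 6.3, -0.3]
width: 0.0096
gripper_force: 25.0
```

move_arm(increments=[{"dx":-0.003,"dy":0,"dz":0.002,"twist":0,"jaw":-1},{"dx":-0.003,"dy":0,"dz":0.002,"twist":0,"jaw":-1},{"dx":0,"dy":0,"dz":0,"twist":0,"jaw":-1}])

```text
t: 11.97
eef_pos: [0.5234, 0.2562, 0.1409]
ee_rot: [3.141, -0.004, -1.81]
force: [4.3, -3.0, 1.3]
width: 0.0098
gripper_force: 25.0
```

move_arm(increments=[{"dx":-0.003,"dy":-0.0007,"dz":0.001,"twist":0,"jaw":-1},{"dx":-0.003,"dy":0,"dz":0.001,"twist":0,"jaw":-1},{"dx":0,"dy":0,"dz":0,"twist":0,"jaw":-1}])

```text
t: 12.22
eef_pos: [0.5247, 0.2605, 0.1384]
ee_rot: [3.139, -0.007, -1.811]
force: [3.6, -6.7, 1.6]
width: 0.0096
gripper_force: 25.0
```

move_arm(increments=[{"dx":-0.002,"dy":-0.0005,"dz":0.002,"twist":0,"jaw":-1},{"dx":-0.002,"dy":0,"dz":0.001,"twist":0,"jaw":-1},{"dx":0,"dy":0,"dz":0,"twist":0,"jaw":-1}])

```text
t: 12.47
eef_pos: [0.5259, 0.2643, 0.1356]
ee_rot: [3.139, -0.007, -1.811]
force: [0.9, -6.5, 4.8]
width: 0.0101
gripper_force: 25.0
```

Run:
```python
from h import *
look("s7",("prop","prop_top"),"side")
look("w7",("prop","prop_top"))
look("t7",("prop","prop_top"),"top")
```

```text
t 12.47 pos [0.5259 0.2643 0.1356] yaw -1.8107 q [ 0.8   0.37 -0.37  0.   -0.84 -1.04] F [ 0.9 -6.5  4.8]
prop [([0.5283, 0.2665, 0.0062], 0.6), ([0.7211, -0.1362, 0.0007], 0.56), ([0.718, 0.1044, 0.0016], 0.56)]
prop_top [([0.7206, 0.1055, 0.1017], 0.85), ([0.5242, 0.2623, 0.1072], 0.82), ([0.7175, -0.1424, 0.0977], 0.77)]
t 12.62 pos [0.5259 0.2642 0.1356] yaw -1.8108 q [ 0.8   0.37 -0.37  0.   -0.84 -1.04] F [ 1.2 -5.9  3.7]
prop [([0.5254, 0.2677, 0.0091], 0.88), ([0.5279, 0.2645, -0.0029], 0.73), ([0.5254, 0.2597, 0.1138], 0.33)]
prop_top [([0.5252, 0.2637, 0.112], 0.76)]
t 12.77 pos [0.5258 0.2642 0.1356] yaw -1.8109 q [ 0.8   0.37 -0.37  0.   -0.84 -1.04] F [ 0.4 -5.5  3.4]
prop [([0.7194, 0.1058, 0.0022], 0.79), ([0.7207, -0.1422, 0.0014], 0.57)]
prop_top [([0.7188, -0.1403, 0.0995], 0.81), ([0.723, 0.104, 0.1033], 0.59), ([0.5234, 0.2601, 0.1075], 0.45)]
```

move_arm(increments=[{"dx":-0.001,"dy":0,"dz":0.001,"twist":0,"jaw":-1},{"dx":0,"dy":0,"dz":0.001,"twist":0,"jaw":-1},{"dx":0,"dy":0,"dz":0,"twist":0,"jaw":-0.2},{"dx":0,"dy":0,"dz":0,"twist":0,"jaw":-0.2},{"dx":0,"dy":0,"dz":0,"twist":0,"jaw":-0.2},{"dx":0,"dy":0,"dz":0,"twist":0,"jaw":-0.2},{"dx":0,"dy":0,"dz":-0.02,"twist":0,"jaw":-0.2},{"dx":0,"dy":0,"dz":-0.04,"twist":0,"jaw":-0.2},{"dx":-0.02,"dy":0,"dz":-0.035,"twist":0,"jaw":-0.2},{"dx":-0.033,"dy":0,"dz":-0.025,"twist":0,"jaw":-0.2},{"dx":-0.033,"dy":0,"dz":-0.02,"twist":0,"jaw":-0.2},{"dx":0,"dy":0,"dz":0,"twist":0,"jaw":-0.2}])

```text
t: 13.92
eef_pos: [0.5503, 0.3568, 0.2793]
ee_rot: [-3.137, 0.006, -1.808]
force: [1.1, 0.5, 1.9]
width: 0.035
gripper_force: 0.0
```

Run:
```python
from h import *
im=look("w8",("prop","prop_top","stand_slot","stand_rail"))
rect("wrist","prop",.106)
im2=look("s8",("prop","prop_top"),"side")
a=cv2.resize(im[0:260,180:460],(400,371));b=cv2.resize(im2[320:480,270:450],(400,371))
cv2.imwrite("pics/c8.png",np.hstack([a,b]))
```

```text
t 13.92 pos [0.5503 0.3568 0.2793] yaw -1.8077 q [ 0.87  0.33 -0.06  0.   -1.17 -1.11] F [1.1 0.5 1.9]
prop [([0.5254, 0.2649, 0.0048], 0.9)]
prop_top [([0.5259, 0.2659, 0.1097], 0.87)]
stand_slot [([0.5288, 0.2692, 0.0049], 0.83)]
stand_rail [([0.5738, 0.2539, 0.0267], 0.84)]
prop score 0.82 px 2452 u 321 337 v 8 162 c [521.6 258.8] size [87.4  9.3] long-axis angle 1.329
prop score 0.64 px 418 u 0 44 v 0 16 c [682.5 174.4] size [ 8.3 25.1] long-axis angle 2.902
t 14.22 pos [0.5474 0.3504 0.2735] yaw -1.8109 q [ 0.87  0.33 -0.07 -0.   -1.17 -1.11] F [ 0.5  0.4 -0. ]
prop [([0.528, 0.2658, 0.0024], 0.81), ([0.7187, 0.1051, -0.0009], 0.59)]
prop_top [([0.7185, 0.1075, 0.1006], 0.75), ([0.7187, -0.1399, 0.0993], 0.68), ([0.5282, 0.2705, 0.1054], 0.66)]
```

View pics/c8.png

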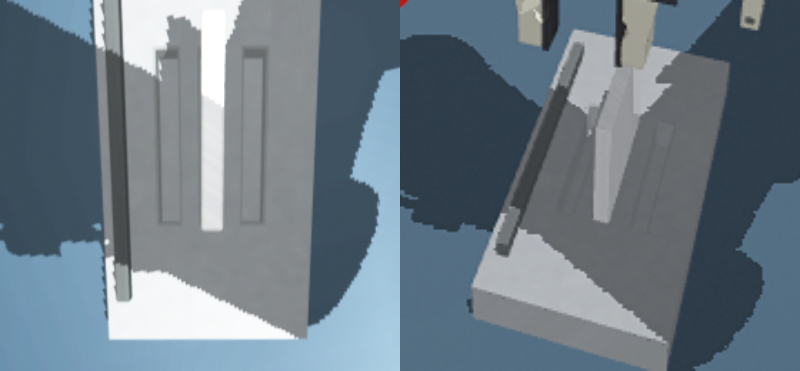

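The plate stands home in the middle slot (left crop 212,120; right crop 612,150), with its top measured at z≈0.107. Now to the tablet.

move_arm(increments=[{"dx":0.0405,"dy":-0.0063,"dz":-0.002,"twist":0,"jaw":-0.2},{"dx":0.0405,"dy":-0.0063,"dz":-0.002,"twist":0,"jaw":-0.2},{"dx":0.0405,"dy":-0.0063,"dz":-0.002,"twist":0,"jaw":-0.2},{"dx":0.0405,"dy":-0.0063,"dz":-0.002,"twist":0,"jaw":-0.2},{"dx":0.0405,"dy":-0.0063,"dz":-0.002,"twist":0,"jaw":-0.2},{"dx":0.0405,"dy":-0.0063,"dz":-0.002,"twist":0,"jaw":-0.2},{"dx":0.0405,"dy":-0.0063,"dz":-0.002,"twist":0,"jaw":-0.2},{"dx":0.0405,"dy":-0.0063,"dz":-0.002,"twist":0,"jaw":-0.2},{"dx":0.0405,"dy":-0.0063,"dz":-0.002,"twist":0,"jaw":-0.2},{"dx":0.0405,"dy":-0.0063,"dz":-0.002,"twist":0,"jaw":-0.2},{"dx":0.0405,"dy":-0.0063,"dz":-0.002,"twist":0,"jaw":-0.2},{"dx":0.0405,"dy":-0.0063,"dz":-0.002,"twist":0,"jaw":-0.2}])

```text
t: 15.37
eef_pos: [0.5052, -0.1407, 0.2991]
ee_rot: [-3.141, 0.0, -1.81]
force: [2.2, -0.2, 0.6]
width: 0.0351
gripper_force: 0.0
```

move_arm(increments=[{"dx":0,"dy":0,"dz":0,"twist":-0.116,"jaw":-0.2},{"dx":0,"dy":0,"dz":0,"twist":0,"jaw":-0.2},{"dx":0,"dy":0,"dz":0,"twist":0,"jaw":-0.2}])

```text
t: 15.62
eef_pos: [0.5057, -0.1391, 0.2986]
ee_rot: [3.141, 0.0, -1.699]
force: [0.3, 0.7, 0.4]
width: 0.0354
gripper_force: 0.0
```

Run:
```python
from h import *
look("w9",("tablet","tablet_top","rack"))
rect("wrist","tablet",.143)
rect("wrist","rack",.03)
```

```text
t 15.62 pos [ 0.5057 -0.1391  0.2986] yaw -1.6988 q [ 0.11  0.11 -0.31 -0.   -1.16 -0.23] F [0.3 0.7 0.4]
tablet [([0.4907, -0.2264, 0.0053], 0.73)]
tablet_top [([0.4909, -0.2269, 0.1434], 0.56)]
rack [([0.5492, -0.2395, -0.0005], 0.84)]
tablet score 0.81 px 4615 u 316 337 v 0 259 c [ 496.1 -201.8] size [148.2  11. ] long-axis angle 1.465Traceback (most recent call last):
  File "<stdin>", line 4, in <module>
  File "h.py", line 20, in rect
    P=np.array([ray(cam,p,z)[:2] for p in zip(u[::3],v[::3])])
                ~~~^^^^^^^^^
  File "h.py", line 7, in ray
    c=arm.camera_info(cam);K=np.array(c["K"]);T=np.array(c["extrinsics"])
ValueError: time passes only in moves, steps and waits
```

View pics/w9.png

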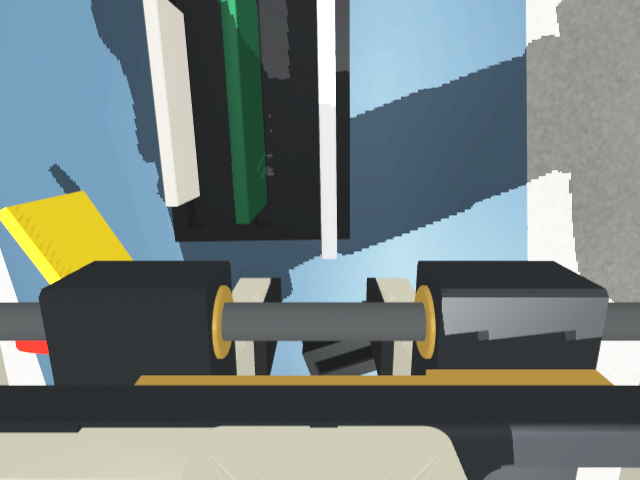

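The tablet is the right-most white strip (318–337, 0–259), with the board left of it at (245,110) and the phone further left. I check which way its screen faces, using the first two pictures.

Run:
```python
from h import *
n=np.array([-.994,.106]);c=np.array([.4925,-.2275])
for cam in("top","side"):
    im=cv2.imread(f"pics/{cam}0.png");i=arm.camera_info(cam);K=np.array(i["K"]);T=np.linalg.inv(np.array(i["extrinsics"]))
    for z in(.05,.075,.1,.125,.14):
        xy=c+n*.005+np.array([.106,.994])*.06
        p=K@(T[:3,:3]@[*xy,z]+T[:3,3]);u,v=(p[:2]/p[2]).round().astype(int);print(cam,z,(u,v),im[v,u-2:u+3].mean(1).astype(int),im[v-3:v+4,u].mean(1).astype(int))
```

```text
top 0.05 (np.int64(391), np.int64(280)) [117 125 126 125 126] [157 130 129 126  87  50  37]
top 0.075 (np.int64(392), np.int64(279)) [129 129 130 130 130] [230 175 136 130 125  90  50]
top 0.1 (np.int64(394), np.int64(278)) [136 137 137 137 140] [244 239 191 137 130 125  91]
top 0.125 (np.int64(396), np.int64(278)) [137 137 140 146 151] [243 240 196 140 128 127 102]
top 0.14 (np.int64(398), np.int64(277)) [196 202 208 216 222] [240 243 241 208 151 130 128]
side 0.05 (np.int64(384), np.int64(232)) [165 161 167  80  42] [164 166 166 167 169 142 121]
side 0.075 (np.int64(385), np.int64(222)) [159 158 163 141  53] [160 161 162 163 164 166 167]
side 0.1 (np.int64(385), np.int64(212)) [168 156 158 160 165] [158 157 158 158 157 158 158]
side 0.125 (np.int64(386), np.int64(201)) [181 156 157 160 164] [156 156 157 157 158 158 159]
side 0.14 (np.int64(386), np.int64(195)) [235 191 158 159 162] [158 168 160 158 157 155 156]
```

move_arm(increments=[{"dx":0,"dy":0,"dz":0,"twist":-0.022,"jaw":-0.2},{"dx":0.03,"dy":0.0012,"dz":0,"twist":0,"jaw":-0.2},{"dx":0.03,"dy":0.0012,"dz":0,"twist":0,"jaw":-0.2},{"dx":0.0293,"dy":0.0013,"dz":0,"twist":0,"jaw":-0.2},{"dx":0,"dy":0,"dz":0.034,"twist":0,"jaw":-0.2},{"dx":0,"dy":0,"dz":0.034,"twist":0,"jaw":-0.2},{"dx":0,"dy":0,"dz":0.034,"twist":0,"jaw":-0.2},{"dx":0,"dy":0,"dz":0.0266,"twist":0,"jaw":-0.2},{"dx":0,"dy":0,"dz":0,"twist":0,"jaw":-0.2}])

```text
t: 16.67
eef_pos: [0.4904, -0.2262, 0.1648]
ee_rot: [3.133, 0.001, -1.672]
force: [-0.6, 0.3, -1.4]
width: 0.0349
gripper_force: 0.0
```

The robot-side face is evenly light grey, so it is the bare back and the screen faces +x. That needs no half turn. Gripping now.

move_arm(increments=[{"dx":0,"dy":0,"dz":0,"twist":0,"jaw":-1},{"dx":0,"dy":0,"dz":0,"twist":0,"jaw":-1},{"dx":0,"dy":0,"dz":0,"twist":0,"jaw":-1},{"dx":0,"dy":0,"dz":0,"twist":0,"jaw":-1},{"dx":0,"dy":0,"dz":0,"twist":0,"jaw":-1},{"dx":0,"dy":0,"dz":0,"twist":0,"jaw":-1}], force=45)

```text
t: 17.17
eef_pos: [0.4932, -0.2269, 0.1717]
ee_rot: [-3.141, 0.0, -1.672]
force: [-4.8, 2.4, 9.5]
width: 0.0099
gripper_force: 44.9
```

move_arm(increments=[{"dx":0,"dy":0,"dz":-0.004,"twist":0,"jaw":-1},{"dx":0,"dy":0,"dz":-0.008,"twist":0,"jaw":-1},{"dx":0,"dy":0,"dz":-0.015,"twist":0,"jaw":-1},{"dx":0,"dy":0,"dz":-0.035,"twist":0,"jaw":-1},{"dx":0,"dy":0,"dz":-0.035,"twist":0,"jaw":-1},{"dx":0,"dy":0,"dz":-0.025,"twist":0,"jaw":-1},{"dx":0,"dy":0,"dz":-0.01,"twist":0,"jaw":-1},{"dx":0,"dy":0,"dz":0,"twist":0,"jaw":-1}])

```text
t: 17.83
eef_pos: [0.4943, -0.2272, 0.3051]
ee_rot: [-3.136, -0.0, -1.672]
force: [0.9, 0.4, -4.8]
width: 0.0099
gripper_force: 45.0
```

move_arm(increments=[{"dx":-0.02,"dy":-0.0019,"dz":0,"twist":0,"jaw":-1},{"dx":-0.04,"dy":-0.0019,"dz":0,"twist":0,"jaw":-1},{"dx":-0.04,"dy":-0.0019,"dz":0,"twist":0,"jaw":-1},{"dx":-0.04,"dy":-0.0019,"dz":0,"twist":0,"jaw":-1},{"dx":-0.04,"dy":-0.0019,"dz":0,"twist":0,"jaw":-1},{"dx":-0.04,"dy":-0.0019,"dz":0,"twist":0,"jaw":-1},{"dx":-0.04,"dy":-0.0019,"dz":0,"twist":0,"jaw":-1},{"dx":-0.04,"dy":-0.0019,"dz":0,"twist":0,"jaw":-1},{"dx":-0.04,"dy":-0.0019,"dz":0,"twist":0,"jaw":-1},{"dx":-0.04,"dy":-0.0019,"dz":0,"twist":0,"jaw":-1},{"dx":-0.04,"dy":-0.0019,"dz":0,"twist":0,"jaw":-1},{"dx":-0.03,"dy":-0.0019,"dz":0,"twist":0,"jaw":-1}])

```text
t: 18.83
eef_pos: [0.5609, 0.2211, 0.2993]
ee_rot: [3.139, -0.001, -1.671]
force: [0.8, -1.1, -3.1]
width: 0.0099
gripper_force: 45.0
```

move_arm(increments=[{"dx":-0.025,"dy":0,"dz":0,"twist":0,"jaw":-1},{"dx":-0.013,"dy":0,"dz":0,"twist":0,"jaw":-1},{"dx":0,"dy":0,"dz":0,"twist":0.047,"jaw":-1},{"dx":0,"dy":0,"dz":0,"twist":0.047,"jaw":-1},{"dx":0,"dy":0,"dz":0,"twist":0.0466,"jaw":-1},{"dx":0,"dy":0,"dz":0,"twist":0,"jaw":-1},{"dx":0,"dy":0,"dz":0,"twist":0,"jaw":-1}])

```text
t: 19.42
eef_pos: [0.565, 0.2556, 0.3004]
ee_rot: [3.14, -0.002, -1.812]
force: [-0.4, -0.1, -2.9]
width: 0.0094
gripper_force: 45.0
```

Run:
```python
from h import *
look("s10",("tablet","tablet_top","prop"),"side")
look("w10",("tablet","tablet_top","stand_rail"))
look("t10",("tablet","tablet_top","phone","board"),"top")
```

```text
t 19.42 pos [0.565  0.2556 0.3004] yaw -1.8119 q [ 0.74  0.27 -0.1  -0.   -1.21 -0.98] F [-0.4 -0.1 -2.9]
tablet [([0.5649, 0.2549, 0.1343], 0.8)]
tablet_top [([0.5652, 0.2472, 0.2735], 0.58)]
prop [([0.7202, -0.1373, 0.0009], 0.9), ([0.7198, 0.1022, -0.0016], 0.79), ([0.5289, 0.2675, -0.0007], 0.67)]
t 19.62 pos [0.5654 0.2559 0.3017] yaw -1.8123 q [ 0.74  0.26 -0.1  -0.   -1.21 -0.98] F [ 0.1  0.6 -3.8]
tablet [([0.5649, 0.2579, 0.1406], 0.65)]
tablet_top [([0.5642, 0.256, 0.2716], 0.82)]
stand_rail [([0.5753, 0.2542, 0.0258], 0.56)]
t 19.82 pos [0.5655 0.2561 0.3021] yaw -1.8127 q [ 0.74  0.26 -0.1  -0.   -1.21 -0.98] F [-0.3 -0.7 -4.4]
tablet [([0.5635, 0.2562, 0.1383], 0.58)]
tablet_top [([0.5657, 0.2559, 0.2751], 0.63)]
phone [([0.6111, -0.2425, 0.0101], 0.9)]
board [([0.5495, -0.2376, 0.009], 0.77)]
```

move_arm(increments=[{"dx":0,"dy":0,"dz":0.03,"twist":0,"jaw":-1},{"dx":0,"dy":0,"dz":0.03,"twist":0,"jaw":-1},{"dx":0,"dy":0,"dz":0.025,"twist":0,"jaw":-1},{"dx":0,"dy":0,"dz":0.01,"twist":0,"jaw":-1},{"dx":0,"dy":0,"dz":0.005,"twist":0,"jaw":-1},{"dx":0,"dy":0,"dz":0,"twist":0,"jaw":-1},{"dx":0,"dy":0,"dz":0,"twist":0,"jaw":-1}])

```text
t: 20.65
eef_pos: [0.5663, 0.2566, 0.2034]
ee_rot: [-3.14, 0.001, -1.812]
force: [-0.5, -1.5, -2.8]
width: 0.0095
gripper_force: 45.0
```

move_arm(increments=[{"dx":0,"dy":0,"dz":0.002,"twist":0,"jaw":-1},{"dx":0,"dy":0,"dz":0.002,"twist":0,"jaw":-1},{"dx":0,"dy":0,"dz":0.0015,"twist":0,"jaw":-1},{"dx":0,"dy":0,"dz":0,"twist":0,"jaw":-1},{"dx":0,"dy":0,"dz":0,"twist":0,"jaw":-1}])

```text
t: 21.07
eef_pos: [0.5655, 0.2562, 0.1968]
ee_rot: [-3.141, 0.0, -1.813]
force: [0.1, -0.1, -4.8]
width: 0.0096
gripper_force: 45.0
```

Run:
```python
from h import *
im=look("s11",("tablet","tablet_top","prop"),"side")
im2=look("w11",("tablet","tablet_top","stand_rail"))
cv2.imwrite("pics/c11.png",cv2.resize(im[280:480,240:460],(660,600),interpolation=cv2.INTER_CUBIC))
```

```text
t 21.07 pos [0.5655 0.2562 0.1968] yaw -1.8129 q [ 0.74  0.35 -0.24 -0.   -0.99 -0.98] F [ 0.1 -0.1 -4.8]
tablet [([0.5633, 0.2566, 0.0338], 0.83), ([0.4867, -0.0022, -0.001], 0.64)]
tablet_top [([0.5631, 0.2489, 0.1679], 0.75)]
prop [([0.7183, 0.1022, -0.0032], 0.92), ([0.7181, -0.1368, 0.0029], 0.79), ([0.5257, 0.2684, 0.0055], 0.58)]
t 21.27 pos [0.5656 0.2562 0.1967] yaw -1.8129 q [ 0.74  0.35 -0.24  0.   -0.99 -0.98] F [-0.  -0.2 -4.7]
tablet [([0.5642, 0.2571, 0.1702], 0.64), ([0.5619, 0.256, 0.0337], 0.62)]
tablet_top [([0.5645, 0.2549, 0.172], 0.66)]
stand_rail [([0.5739, 0.2544, 0.0242], 0.68)]
```

View pics/c11.png

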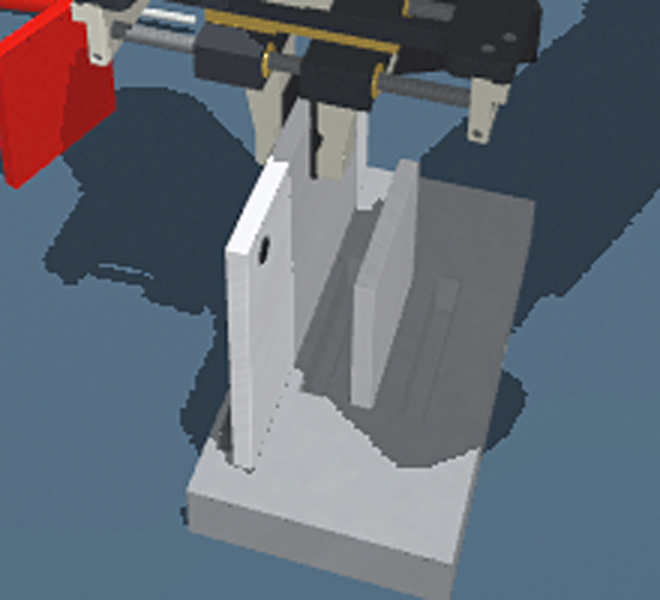

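The tablet hangs just above the stand, inside the rail (foot at (245,465)), with its back (lens at (264,250)) towards the prop. I lower it the last 3 mm.

move_arm(increments=[{"dx":0,"dy":0,"dz":0.001,"twist":0,"jaw":-1},{"dx":0,"dy":0,"dz":0.001,"twist":0,"jaw":-1},{"dx":0,"dy":0,"dz":0.001,"twist":0,"jaw":-1},{"dx":0,"dy":0,"dz":0,"twist":0,"jaw":-1},{"dx":0,"dy":0,"dz":0,"twist":0,"jaw":-1}])

```text
t: 21.88
eef_pos: [0.5656, 0.2561, 0.1938]
ee_rot: [-3.141, 0.0, -1.813]
force: [-0.9, -0.5, -0.2]
width: 0.0097
gripper_force: 45.0
```

move_arm(increments=[{"dx":0,"dy":-0.001,"dz":0,"twist":0,"jaw":-1},{"dx":0,"dy":-0.001,"dz":0,"twist":0,"jaw":-1},{"dx":0,"dy":-0.001,"dz":0,"twist":0,"jaw":-1},{"dx":0,"dy":0,"dz":0,"twist":0,"jaw":-1}])

```text
t: 22.22
eef_pos: [0.5677, 0.2556, 0.1938]
ee_rot: [3.14, -0.0, -1.813]
force: [-6.6, 1.1, 5.5]
width: 0.0095
gripper_force: 45.0
```

Weight is on the stand and the foot touches the rail. Now I open slightly, rise 12 mm and lower the tablet back between the loose fingers.

move_arm(increments=[{"dx":0,"dy":0.0005,"dz":0,"twist":0,"jaw":-0.41},{"dx":0,"dy":0,"dz":0,"twist":0,"jaw":-0.41},{"dx":0,"dy":0,"dz":0,"twist":0,"jaw":-0.41},{"dx":0,"dy":0,"dz":0,"twist":0,"jaw":-0.41},{"dx":0,"dy":0,"dz":-0.004,"twist":0,"jaw":-0.41},{"dx":0,"dy":0,"dz":-0.004,"twist":0,"jaw":-0.41},{"dx":0,"dy":0,"dz":-0.004,"twist":0,"jaw":-0.41},{"dx":0,"dy":0.003,"dz":0,"twist":0,"jaw":-0.41},{"dx":0,"dy":0.003,"dz":0,"twist":0,"jaw":-0.41},{"dx":0,"dy":0.003,"dz":0,"twist":0,"jaw":-0.41},{"dx":0,"dy":0.003,"dz":0,"twist":0,"jaw":-0.41},{"dx":0,"dy":0.003,"dz":0,"twist":0,"jaw":-0.41}])

```text
t: 23.22
eef_pos: [0.5529, 0.2592, 0.2055]
ee_rot: [3.141, -0.0, -1.813]
force: [-1.1, 0.4, 0.1]
width: 0.0259
gripper_force: 0.0
```

Run:
```python
from h import *
look("s12",("tablet","tablet_top"),"side")
look("w12",("tablet","tablet_top"))
print(arm.get_state()["width"])
```

```text
t 23.22 pos [0.5529 0.2592 0.2055] yaw -1.8128 q [ 0.76  0.32 -0.25 -0.   -1.   -1.  ] F [-1.1  0.4  0.1]
tablet [([0.5688, 0.2536, 0.028], 0.76)]
tablet_top [([0.5569, 0.2487, 0.1652], 0.73), ([0.5517, -0.2347, 0.0006], 0.72)]
t 23.37 pos [0.5531 0.2593 0.2056] yaw -1.8125 q [ 0.76  0.32 -0.25 -0.   -1.   -1.  ] F [ 0.6 -0.2  0.9]
tablet [([0.5644, 0.2582, 0.0289], 0.7)]
tablet_top []
0.02590754094415391
```

move_arm(increments=[{"dx":0,"dy":0.0025,"dz":0,"twist":0,"jaw":-0.41},{"dx":0,"dy":0.0025,"dz":0,"twist":0,"jaw":-0.41},{"dx":0,"dy":0.0025,"dz":0,"twist":0,"jaw":-0.41},{"dx":0,"dy":0.0025,"dz":0,"twist":0,"jaw":-0.41},{"dx":0,"dy":0.0025,"dz":0,"twist":0,"jaw":-0.41},{"dx":0,"dy":0.0025,"dz":0,"twist":0,"jaw":-0.41},{"dx":0,"dy":0.0025,"dz":0,"twist":0,"jaw":-0.41},{"dx":0,"dy":0.0025,"dz":0,"twist":0,"jaw":-0.41},{"dx":0,"dy":0,"dz":0,"twist":0,"jaw":-0.41}])

```text
t: 24.27
eef_pos: [0.5335, 0.2641, 0.2056]
ee_rot: [3.141, 0.0, -1.813]
force: [-1.3, -0.3, 0.5]
width: 0.0258
gripper_force: 0.2
```

Run:
```python
from h import *
im=look("s13",("tablet","tablet_top","prop"),"side")
look("t13",("tablet","tablet_top"),"top")
cv2.imwrite("pics/c13.png",cv2.resize(im[280:480,240:460],(660,600),interpolation=cv2.INTER_CUBIC))
```

```text
t 24.27 pos [0.5335 0.2641 0.2056] yaw -1.8126 q [ 0.79  0.3  -0.29 -0.   -0.99 -1.03] F [-1.3 -0.3  0.5]
tablet [([0.5648, 0.253, 0.0296], 0.66)]
tablet_top [([0.5246, 0.2617, 0.156], 0.89)]
prop [([0.7204, -0.1356, 0.0006], 0.97), ([0.5256, 0.2674, 0.0017], 0.71), ([0.7162, 0.1027, -0.0014], 0.69)]
t 24.47 pos [0.534  0.264  0.2057] yaw -1.8128 q [ 0.79  0.3  -0.29  0.   -0.99 -1.03] F [-0.2 -1.4  0.7]
tablet [([0.5632, 0.2573, 0.0335], 0.83), ([0.5316, 0.2668, 0.0023], 0.23)]
tablet_top [([0.525, 0.2644, 0.1651], 0.71)]
```

View pics/c13.png

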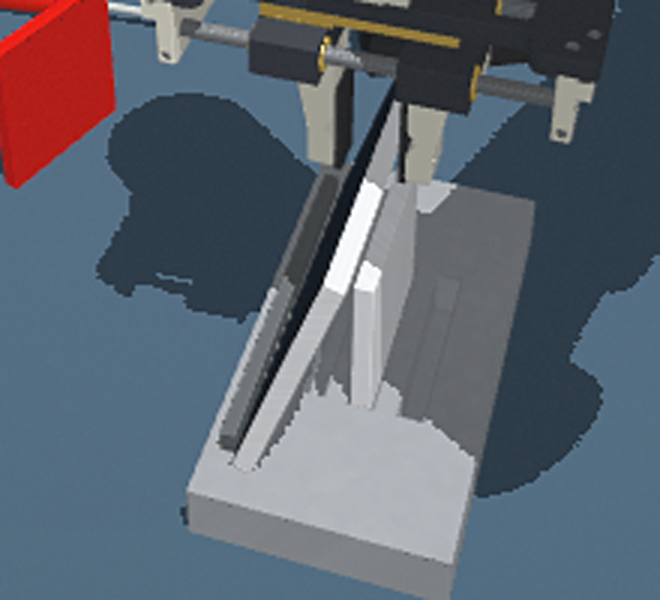

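The tablet leans back at about 0.32 rad on the rear finger and has nearly reached the prop's top edge (368,275). Its foot is at the rail (240,460). I continue.

move_arm(increments=[{"dx":0,"dy":0.002,"dz":0,"twist":0,"jaw":-0.41},{"dx":0,"dy":0.002,"dz":0,"twist":0,"jaw":-0.41},{"dx":0,"dy":0.002,"dz":0,"twist":0,"jaw":-0.41},{"dx":0,"dy":0.002,"dz":0,"twist":0,"jaw":-0.41},{"dx":0,"dy":0,"dz":0,"twist":0,"jaw":-0.41},{"dx":0,"dy":0,"dz":0,"twist":0,"jaw":-0.41}])

```text
t: 25.12
eef_pos: [0.526, 0.2659, 0.2056]
ee_rot: [3.142, -0.0, -1.813]
force: [-0.2, -0.0, -0.5]
width: 0.0259
gripper_force: 0.3
```

Run:
```python
from h import *
look("s14",("tablet","tablet_top"),"side")
look("t14",("tablet","tablet_top"),"top")
s=arm.get_state();print(s["gripper_force"])
```

```text
t 25.12 pos [0.526  0.2659 0.2056] yaw -1.8126 q [ 0.8   0.29 -0.3   0.   -0.98 -1.04] F [-0.2 -0.  -0.5]
tablet [([0.5657, 0.2575, 0.0285], 0.6)]
tablet_top [([0.5207, 0.2611, 0.156], 0.84)]
t 25.27 pos [0.5262 0.2658 0.2056] yaw -1.8128 q [ 0.8   0.29 -0.3   0.   -0.98 -1.04] F [-0.7 -0.  -0.6]
tablet [([0.563, 0.2549, 0.0304], 0.69)]
tablet_top [([0.5186, 0.2686, 0.1616], 0.97), ([0.5486, -0.2344, 0.0079], 0.55)]
0.4057551047299057
```

move_arm(increments=[{"dx":0,"dy":-0.001,"dz":0,"twist":0,"jaw":-0.3},{"dx":0,"dy":0,"dz":0,"twist":0,"jaw":-0.3},{"dx":0,"dy":0,"dz":-0.008,"twist":0,"jaw":-0.3},{"dx":0,"dy":0,"dz":-0.015,"twist":0,"jaw":-0.3},{"dx":0,"dy":0,"dz":-0.03,"twist":0,"jaw":-0.3},{"dx":0,"dy":0,"dz":-0.04,"twist":0,"jaw":-0.3},{"dx":0,"dy":0,"dz":-0.02,"twist":0,"jaw":-0.3},{"dx":-0.03,"dy":0,"dz":0,"twist":0,"jaw":-0.3},{"dx":-0.03,"dy":0,"dz":0,"twist":0,"jaw":-0.3},{"dx":-0.03,"dy":0,"dz":0,"twist":0,"jaw":-0.3},{"dx":0,"dy":0,"dz":0,"twist":0,"jaw":-0.3}])

```text
t: 26.33
eef_pos: [0.5497, 0.357, 0.3185]
ee_rot: [-3.141, 0.001, -1.811]
force: [0.4, -0.4, -0.1]
width: 0.0311
gripper_force: 0.0
```

Run:
```python
from h import *
for c in("side","top","wrist"):
    im=look(c+"15",("tablet","tablet_top","prop","stand_rail","stand_slot"),c)
```

```text
t 26.33 pos [0.5497 0.357  0.3185] yaw -1.8112 q [ 0.87  0.31  0.    0.   -1.26 -1.11] F [ 0.4 -0.4 -0.1]
tablet [([0.5668, 0.2523, 0.031], 0.89)]
tablet_top []
prop [([0.5299, 0.2661, 0.0032], 0.77), ([0.7191, 0.1057, -0.0006], 0.75), ([0.7179, -0.1361, 0.0002], 0.64)]
stand_rail [([0.5737, 0.2542, 0.0275], 0.8)]
stand_slot [([0.5231, 0.267, 0.0042], 0.75)]
t 26.63 pos [0.5487 0.3523 0.3191] yaw -1.8134 q [ 0.87  0.31 -0.    0.   -1.26 -1.11] F [ 0.4 -0.2  0.4]
tablet [([0.5626, 0.2569, 0.0326], 0.83)]
tablet_top [([0.5054, 0.2651, 0.1583], 0.76)]
prop [([0.548, -0.2371, 0.0087], 0.73), ([0.7172, -0.1423, 0.004], 0.7), ([0.7187, 0.1072, 0.0012], 0.67)]
stand_rail [([0.573, 0.2542, 0.0286], 0.71)]
stand_slot [([0.5247, 0.2648, 0.0036], 0.64)]
t 26.93 pos [0.5488 0.3527 0.3188] yaw -1.8132 q [ 0.87  0.31 -0.    0.   -1.26 -1.11] F [-0.  -0.3 -0.8]
tablet [([0.5651, 0.258, 0.0305], 0.88)]
tablet_top [([0.5057, 0.2711, 0.153], 0.89)]
prop []
stand_rail [([0.5765, 0.254, 0.0284], 0.66)]
stand_slot []
```

Run:
```python
from h import *
print(arm.job_done())
```

```text
the job is handed in; nothing more can be done
None
```

The prop plate stands home in the stand's middle slot, and the tablet leans back on it at about 0.46 rad, screen to the rail and foot at the rail; the arm is clear and the job was handed in at about 27 s of 67 s, with no verdict returned.

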